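# Clamp a padlock in the spring-plate fixture

## Task

Clamp the brass padlock in the spring-plate fixture so that it can be drilled out: lay it flat on the tilted plate clear of the jaw, shackle pointing away from the jaw, push it straight down until the plate lies level on its stop, then slide it under the overhanging jaw, square to it and in line with it, until its end is fully home against the end stop, and let go so that the spring holds it there. Do it by feel: never press or push on the fixture with more than about 20 N, and leave the mug, the tray and the screwdriver alone.

Things in the scene. Friction and masses are not known exactly. Their poses are not given: they have to be found in the camera images.
- padlock_mid (a point): Centre of a loose brass padlock's body, 44 mm wide (x), 66 long (y), 28 thick (z, up): underside 14 mm below. About 0.3 kg, lying flat. Steel shackle (8 mm rod, U 36 mm wide) sticks out 36 mm at the -y end. The plain +y end goes to the end stop. Grasp across the 44 mm, about 15 mm behind centre (to -y) to keep the fingers clear of the jaw, fingertips about 8 mm above the underside.
- vise: Grey fixture fixed to the bench, foot 120 x 160 mm; origin at the centre of its underside, z up. On it a bed carries plate, jaw and end stop together. The bed's height setting varies by up to 10 mm up or down and is NOT reported: find it by feel. The level plate's top is nominally 80 mm above the bench.
- plate (a joint): Tilt of the steel spring plate, rad: 0 = level on its stop, 0.34 = up, its rest. 74 mm from hinge to free edge. Hinge along the fixture's y at x = +45 mm; the free edge at -x lifts. Spans y = -70 to +44 mm. Pushed at the padlock's middle it takes about 3 N at first, 7 N at level; then it meets its stop and force climbs steeply.
- start_spot (a point): Fixture frame x -3, y -25 mm: where the padlock's centre is when set on the plate clear of the jaw, plate level (height nominal, 94 mm). Axes as the fixture's; the padlock's y goes along its y. At rest the tilted plate's free edge stands 25 mm higher than when level.
- home_spot (a point): Fixture frame x -3, y +13 mm: the padlock's centre when fully home (height nominal, 94 mm). The end stop is an upright face at fixture y = +46 mm. The jaw above (50 mm wide in x, 14 thick) begins at y = +22 mm; its underside is 30 mm above the level plate, 2 mm more than the padlock's thickness.
- mug: White mug 76 mm across, 85 mm high, origin at the centre of its underside. Leave it alone.
- tray: Open cardboard tray 110 x 160 x 35 mm, origin at the centre of its underside. Leave it alone.
- driver_grip (a point): Middle of the handle of a screwdriver 180 mm long lying on the bench. Leave it alone.

How it is judged (in metres and radians):
On the way:
1. the plate is pushed level by the padlock lying on it, before the padlock is home under the jaw (value of joint plate below 0.06 rad and contact force between padlock and vise above 1 N and y of padlock_mid in the frame of vise below 0 m), for 0.1 s.
At the end, for the whole second after the job is handed in: The plate is level within 0.06 rad and still; the padlock is flat on it under the jaw, its end within 3 mm of the end stop, within 10 mm of the jaw's line and within 0.12 rad (7 degrees) of square, held by the spring and released (value of joint plate below 0.06 rad and y of padlock_mid in the frame of vise between 0.01 and 0.017 m and x of padlock_mid in the frame of vise between -0.013 and 0.007 m and angle between the y axis of padlock_mid and the y axis of vise, either way round below 0.12 rad and angle between padlock_mid's own z axis and vertical below 0.12 rad and velocity of joint plate below 0.05 rad/s); the robot touches nothing.
It fails at once if the fixture is pressed or pushed with more than 30 N (contact force between vise and anything else above 30 N).
It fails at once if the mug is moved more than 15 mm (distance of mug from where it was at the start of the episode above 0.015 m).
It fails at once if the tray is moved more than 15 mm (distance of tray from where it was at the start of the episode above 0.015 m).
It fails at once if the screwdriver is moved more than 15 mm (distance of driver_grip from where it was at the start of the episode above 0.015 m).
It also fails if it takes over 51 s, if anything falls off the work surface, if the arm or the gripper's body presses on something with over 40 N, if the wrist force passes 120 N, or if a joint passes its speed limit or range.

## Robot

A 6-joint arm with a two-finger parallel gripper is mounted at the origin on the work surface. World frame = base frame: x ahead of the robot, y to its left, z up, the work surface at z = 0. Lengths are in mm, angles in rad, forces in N, time in s.
With the tool pointing down it reaches from about 200 to 875 mm from the base axis. Payload 3.4 kg.
Tool frame: the origin (TCP) lies between the finger pads; the fingertips stand tip_reach ahead of it and the grasp point (between the pads) lies 11 mm behind it (tip_reach is the distance from the TCP to the fingertips, in mm); z points along the fingers, y is the line along which they close (so a half turn about z gives the same grasp; the last joint's range is limited). The gripper opens to 94 mm and grips with 3 to 60 N. Pads are 16 mm wide; open, the fingers measure 119 mm over their backs; the gripper's body (75 mm by 177 mm) begins 78 mm behind the grasp point.
Start: joints at [-1.422, 0.276, 1.505, -0, 1.361, -0.121], TCP at [153.258, -554.235, 213.493] pointing down, gripper open.
Joint ranges: [-2.89, 2.89], [-0.75, 2.08], [0.22, 2.7], [-1.18, 4.32], [0.11, 2.71], [-2.7, 2.7]. Speed limits (rad/s): [2.57, 2.57, 3.14, 3.14, 3.14, 3.14].

## Interface

Orientations are given as a unit quaternion [x, y, z, w].
In Python, from cell import get_state, camera, finish_job, tip_reach gives the robot as it stands. The module is installed in compiled form; this text tells all that it offers.
- The arm moves only by the tool apply_moves, never from a script. Its argument "commands" is a list of rows, each an object with "claw": the opening, from -1 (shut) to 1 (fully open); "translation": the shift along the tool's x, y, z as a fraction of full scale, a list of three; "turn": the turn about the tool's z as a fraction of full scale. In form: [{"claw": claw, "translation": [x, y, z], "turn": turn}, ...]. A call has 1 to 5 rows; each row is the pose to reach, as a shift and turn from the pose commanded when the call began, along the tool's axes at that moment; what a row does not reach only later rows make up. Full scale, the value 1, is 0.15 m for a shift and 30 degrees for a turn. A row lasts 1/8 s, in which the tool goes at most 62.5 mm and 10.7 degrees, less where a joint would pass 70% of its speed; a pose out of reach is approached as far as the arm can. A call with a number of a shift or a turn outside -1 to 1 is refused whole. A call with a gripper value outside its range is refused whole. The fingers move at their own pace and stop on an object; "squeeze" is the grip in N (left out, the last holds). Time passes only in rows, so rows that repeat a pose let the fingers close. It gives the time, the measured TCP pose, the force, the opening and the grip force at its end, in the units of the state.
- get_state(): the state, without advancing time (a new reading comes with each control period).
- camera(name): name is "scene" or "top"; returns a dict with "img" (420x560x3 uint8, red, green, blue), "depth" (420x560 float32, mm along the optical axis (not along the pixel's ray), 0 where there is no reading), "fx", "fy", "cx", "cy" (pixels), "T" (4x4, takes a point from camera to world coordinates). Camera axes: x right, y down, z forward; pixel columns grow to the right and rows downward; lengths in mm; the calibration is good to about 2 mm. A picture is of the moment at which its call begins.
- finish_job(): hands the job in; it is judged then, once.
The state is a dict: "time": time; "joint_positions": joint angles; "dq": joint speeds; "joint_torque": joint torques, N m; "tcp_pos": TCP position; "tool_rot": TCP orientation; "contact_force": force on the tool from outside, world axes, zero at the start; "moment": the same for the moment, N m; "gripper_width": opening from 0.0 (shut) to 1.0 (fully open); "gripper_force": force on a finger pad.
Only numpy, scipy, OpenCV 4.12 (cv2) and the standard library are available. Lean on these libraries where they do the work, as an engineer would, in place of code of your own. Each camera call takes 0.05 s, during which the arm holds its last target. There are 200 camera calls.

## Working session

There is one attempt and no reset: what is moved stays moved. The work goes in short steps, Python scripts to look and compute and a tool call to move; the robot and the scene stay as the last step left them, time stands still between calls to the robot, and variables do not carry over. Pictures are saved under pics/ and viewed, at most 10 in all, crops included, and the job is handed in when it is done.

Besides the shell and the picture viewer there is one more tool, called after ">>>" by a JSON object that holds its "api" and its "payload". apply_moves: Moves the arm, as the interface text tells. Its arguments: {"type":"object","properties":{"commands":{"type":"array"},"squeeze":{"type":"number"}},"required":["commands"]}

```bash
mkdir -p pics; python3 - <<'E'
from cell import *
import cv2,numpy as np
print(get_state(),tip_reach)
for n in("scene","top"):
    c=camera(n);cv2.imwrite(f"pics/{n}0.png",c["img"][:,:,::-1]);np.savez(f"{n}0.npz",**c)
    print(n,c["fx"],c["cx"],c["cy"],c["T"].round(3).tolist())
E
```

```text
{'time': 0.0, 'joint_positions': array([-1.42198514e+00,  2.76549375e-01,  1.50609343e+00, -3.31274451e-05,
        1.36068280e+00, -1.20995234e-01]), 'dq': array([ 0.00018237, -0.00077195, -0.00089128,  0.00111773, -0.00174653,
       -0.00079989]), 'joint_torque': array([ 3.54944852e-03, -4.04576182e+01, -2.37228870e+01,  7.00739049e-02,
        3.43880674e-02, -1.33159738e-04]), 'tcp_pos': array([ 153.16825771, -553.66527969,  212.64655812]), 'tool_rot': array([ 9.90913515e-01,  1.34497789e-01, -2.82454192e-05, -8.66167261e-04]), 'contact_force': array([0.76181993, 0.28997278, 0.03188703]), 'moment': array([-0.00361013,  0.02172949,  0.04805602]), 'gripper_force': 0.0, 'gripper_width': 0.9988886069954896} 8.0
scene 529.7610352993192 269.05532947149345 203.55801169636334 [[-0.432, 0.507, -0.745, 1548.694], [0.902, 0.256, -0.349, 421.077], [0.014, -0.823, -0.568, 816.642], [0.0, 0.0, 0.0, 1.0]]
top 483.90122877834614 276.12529412976676 206.4260868540405 [[-0.013, -0.999, 0.047, 523.109], [-1.0, 0.012, -0.028, 2.77], [0.028, -0.047, -0.999, 1227.213], [0.0, 0.0, 0.0, 1.0]]
```

View pics/scene0.png

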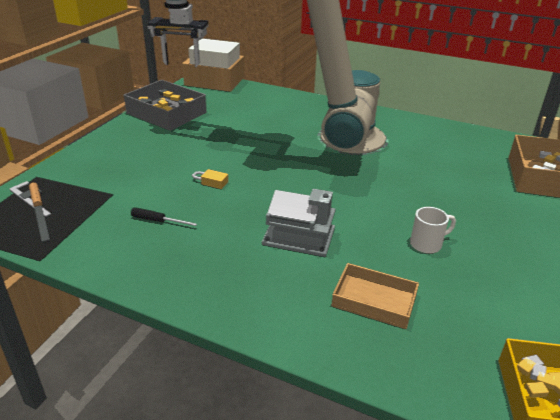

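View pics/top0.png

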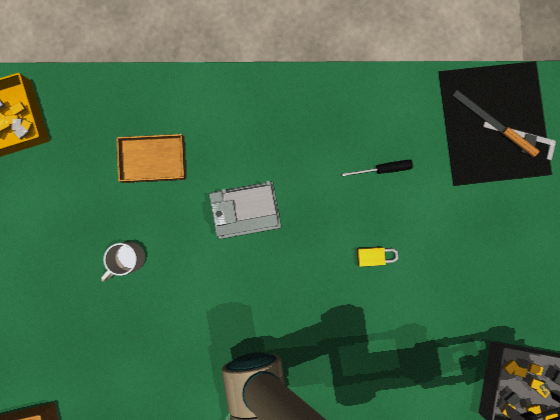

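The scene view shows the padlock at (213,179), the fixture at (302,220), and the driver, tray and mug around them. In the top view the padlock is at (371,257) with its shackle to the right (-y). The fixture is at (245,210) with its jaw on the left (+y), slightly rotated.

```bash
cat > h.py <<'E'
import numpy as np,cv2
def cloud(c):
    d=c["depth"];v,u=np.indices(d.shape)
    P=np.stack([(u-c["cx"])/c["fx"]*d,(v-c["cy"])/c["fy"]*d,d],-1)
    T=c["T"];return P@T[:3,:3].T+T[:3,3]
def brass(c,box=None):
    h=cv2.cvtColor(np.ascontiguousarray(c["img"]),cv2.COLOR_RGB2HSV)
    m=cv2.inRange(h,(18,130,80),(38,255,255))
    if box: z=np.zeros_like(m);a,b,e,f=box;z[b:f,a:e]=m[b:f,a:e];m=z
    return m
def ray(c,uv,z):
    uv=np.atleast_2d(uv).astype(float);T=c["T"]
    d=np.c_[(uv[:,0]-c["cx"])/c["fx"],(uv[:,1]-c["cy"])/c["fy"],np.ones(len(uv))]@T[:3,:3].T
    return T[:3,3]+d*((z-T[2,3])/d[:,2])[:,None]
def rect(p):
    r=cv2.minAreaRect(np.float32(p[:,:2]));return r
E
python3 - <<'E'
from h import *
c=dict(np.load("top0.npz"));W=cloud(c)
m=brass(c,(320,230,420,290));v,u=np.nonzero(m)
P=W[v,u];print("lock z",np.percentile(P[:,2],[5,50,95]),rect(ray(c,np.c_[u,v],28)))
s=W[175:245,200:290].reshape(-1,3)
bench=np.median(W[300:310,150:190,2]);print("bench",bench)
print(np.histogram(s[:,2],bins=range(-10,170,5)))
f=s[(s[:,2]>6)]
print("all>6",rect(f))
hs=cv2.cvtColor(c["img"],cv2.COLOR_RGB2HSV)[175:245,200:290].reshape(-1,3)
for lo,hi in((6,25),(25,60),(60,85),(85,108),(112,150)):
    k=s[(s[:,2]>lo)&(s[:,2]<hi)]
    if len(k)>5: print(lo,hi,len(k),rect(k),k.mean(0).round(1))
# scene view
c=dict(np.load("scene0.npz"));W=cloud(c);m=brass(c,(190,160,240,200));v,u=np.nonzero(m);P=W[v,u]
print("scene lock",P.mean(0),P[:,2].max())
s=W[180:260,255:345].reshape(-1,3);s=s[s[:,2]>6];print(rect(s),s[:,2].max())
im=c["img"][175:260,250:350,::-1];im2=dict(np.load("top0.npz"))["img"][170:250,195:295,::-1]
cv2.imwrite("pics/crop0.png",np.hstack([cv2.resize(im,(390,400)),cv2.resize(im2,(400,400))]))
E
```

```text
lock z [23.88148009 28.2465376  31.97477981] ((451.4979248046875, -265.8871154785156), (43.9388542175293, 67.45635223388672), 2.9761385917663574)
bench 0.2577550167741265
(array([  35, 1401, 1662,  169,  251,   37,    1,    0,    0,    0,    0,
          0,    0,    0,   49,  605,  235,    6,   46,  216,  263,  238,
        250,  251,   86,    1,    7,  161,  292,   14,    1,    0,    0,
          0,    0]), array([-10,  -5,   0,   5,  10,  15,  20,  25,  30,  35,  40,  45,  50,
        55,  60,  65,  70,  75,  80,  85,  90,  95, 100, 105, 110, 115,
       120, 125, 130, 135, 140, 145, 150, 155, 160, 165]))
all>6 ((573.6139526367188, 47.73033142089844), (225.7093963623047, 171.69488525390625), 88.52774047851562)
6 25 401 ((573.6139526367188, 47.73033142089844), (225.7093963623047, 171.69488525390625), 88.52774047851562) [555.9  24.7  11.6]
60 85 941 ((572.0000610351562, 48.32924270629883), (104.27334594726562, 150.07327270507812), 9.545848846435547) [553.6  51.8  69.3]
85 108 1126 ((585.8836059570312, 43.44889450073242), (81.99208068847656, 134.9964599609375), 9.72675609588623) [591.2  28.9  96.9]
112 150 498 ((569.0919189453125, 46.40951919555664), (49.875953674316406, 136.53477478027344), 9.883308410644531) [561.   86.7 130. ]
scene lock [ 461.41624307 -260.0726269    20.18379926] 31.947915422541314
((1049.759521484375, 186.85728454589844), (1089.1075439453125, 170.35931396484375), 16.257030487060547) 816.6416647119679
```

View pics/crop0.png

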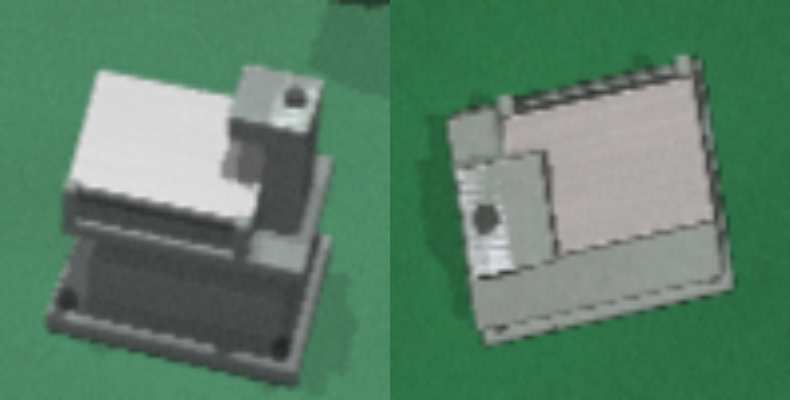

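The crops show the plate's hinge at the upper (+x) side, its free edge raised next to the grey strip, and the jaw at +y. The fixture's yaw is about +9.7°.

```bash
python3 - <<'E'
from h import *
c=dict(np.load("top0.npz"));W=cloud(c)
hs=cv2.cvtColor(c["img"],cv2.COLOR_RGB2HSV)
m=np.zeros(hs.shape[:2],np.uint8);m[172:248,198:292]=255
m[(hs[...,1]>75)]=0
n,l,st,_=cv2.connectedComponentsWithStats(m);k=1+st[1:,4].argmax();m=np.uint8(l==k)
print(st[k])
v,u=np.nonzero(m);P=W[v,u]
f=P[P[:,2]<25]; print("foot z",np.median(f[:,2]),len(f),rect(f))
lo=P[P[:,2]<25][:,2];fp=ray(c,np.c_[u,v][P[:,2]<25],np.median(lo));print("foot ray",rect(fp))
a=np.deg2rad(9.75);R=np.array([[np.cos(a),np.sin(a)],[-np.sin(a),np.cos(a)]])
def rep(n,sel,z=None):
    q=P[sel];uv=np.c_[u,v][sel]
    # ray at own depth
    L=q[:,:2]@R.T;print(n,len(L),"x",np.percentile(L[:,0],[1,3,50,97,99]).round(1),"y",np.percentile(L[:,1],[1,3,50,97,99]).round(1),"z",np.percentile(q[:,2],[5,50,95]).round(1))
rep("foot",P[:,2]<25);rep("bed",(P[:,2]>60)&(P[:,2]<82));rep("plate",(P[:,2]>84)&(P[:,2]<116));rep("jaw",P[:,2]>122)
L=P[:,:2]@R.T;s=(P[:,2]>84)&(P[:,2]<116)
s&=(L[:,1]<np.percentile(L[P[:,2]>122][:,1],1)-3)
A=np.c_[L[s],np.ones(s.sum())];co=np.linalg.lstsq(A,P[s,2],rcond=None)[0];print("plane",co)
rep("plateclear",s)
E
```

```text
[ 209  181   72   58 3093]
foot z 11.963092226057938 362 ((572.3351440429688, 48.789276123046875), (120.43140411376953, 164.99790954589844), 9.616015434265137)
foot ray ((571.9363403320312, 48.19552993774414), (119.39682006835938, 163.66407775878906), 9.553824424743652)
foot 362 x [512.3 512.6 519.2 631.2 631.5] y [-131.  -130.5  -70.1   32.6   33.3] z [ 1.7 12.  16. ]
bed 903 x [520.  520.8 536.9 622.3 623.1] y [-123.7 -121.   -38.3   24.    25. ] z [64.9 68.7 72.4]
plate 1313 x [545.6 547.1 583.4 617.5 621. ] y [-121.4 -119.7  -72.3  -14.6   -9.8] z [ 86.8  98.5 110.7]
jaw 482 x [516.  544.1 568.2 592.2 592.9] y [-85.9 -30.2  -7.1  16.2  17.2] z [127.7 130.9 135. ]
plane [-3.30022311e-01  3.10817925e-03  2.91289413e+02]
plateclear 445 x [545.8 547.2 581.4 618.1 622. ] y [-122.1 -121.4 -106.1  -89.9  -89.3] z [ 86.9  99.2 110.6]
```

```bash
cat > plan.py <<'E'
import numpy as np
from cell import get_state
from scipy.spatial.transform import Rotation as R
def pose(s=None):
    s=s or get_state();M=R.from_quat(s["tool_rot"]).as_matrix()
    return np.array(s["tcp_pos"]),np.degrees(np.arctan2(M[1,0],M[0,0])),M
def plan(targets,p=None,yaw=None):
    """targets: (x,y,z,tool-x yaw deg) ; prints per-call fractions"""
    if p is None: p,yaw,_=pose()
    p=np.array(p,float)
    for t in targets:
        for _ in range(8):
            a=np.radians(yaw);M=np.array([[np.cos(a),np.sin(a),0],[np.sin(a),-np.cos(a),0],[0,0,-1]])
            d=M.T@(np.array(t[:3])-p);tr=np.round(d/150/max(1,abs(d).max()/150),3)
            dy=(t[3]-yaw+180)%360-180;tu=round(float(np.clip(-dy/30,-1,1)),3)
            print(tr.tolist(),tu,end=" -> ");p=p+M@(tr*150);yaw-=tu*30;print(p.round(1),round(yaw,1))
            if abs(t[:3]-p).max()<1 and abs((t[3]-yaw+180)%360-180)<.2:break
def show():
    s=get_state();p,y,_=pose(s)
    print(s["time"],p.round(1),round(y,2),"F",np.round(s["contact_force"],1),"M",np.round(s["moment"],2),"w",round(s["gripper_width"],3),round(s["gripper_force"],1),"q",np.round(s["joint_positions"],2))
E
python3 -c "
from plan import *
print(pose())
plan([(452.3,-280.9,120,93),(452.3,-280.9,16,93)],[153.26,-554.2,213.5],pose()[1])"
```

```text
(array([ 153.17939178, -553.73257574,  212.71126983]), np.float64(15.45608296853047), array([[ 9.63834991e-01,  2.66499630e-01, -2.41242864e-04],
       [ 2.66499673e-01, -9.63833720e-01,  1.57611406e-03],
       [ 1.87515806e-04, -1.58340502e-03, -9.99998729e-01]]))
[1.0, -0.509, 0.259] -1.0 -> [ 277.5 -440.6  174.6] 45.5
[1.0, 0.053, 0.231] -1.0 -> [ 388.4 -339.3  140. ] 75.5
[0.484, 0.315, 0.133] -0.585 -> [ 452.3 -280.9  120. ] 93.0
[-0.0, -0.0, 0.694] 0.0 -> [ 452.3 -280.9   16. ] 93.0
```

>>> {"api": "apply_moves", "payload": {"commands": [{"claw":1,"translation":[1.0,-0.51,0.26],"turn":-1.0},{"claw":1,"translation":[1.0,-0.51,0.26],"turn":-1.0},{"claw":1,"translation":[1.0,-0.51,0.26],"turn":-1.0},{"claw":1,"translation":[1.0,-0.51,0.26],"turn":-1.0},{"claw":1,"translation":[1.0,-0.51,0.26],"turn":-1.0}]}}

```text
time: 0.72
tcp_pos: [277.3, -440.9, 174.5]
tool_rot: [0.922, 0.386, -0.0, 0.0]
contact_force: [-0.3, 0.2, 0.3]
gripper_width: 0.999
gripper_force: 0.0
```

>>> {"api": "apply_moves", "payload": {"commands": [{"claw":1,"translation":[1.0,0.05,0.23],"turn":-1.0},{"claw":1,"translation":[1.0,0.05,0.23],"turn":-1.0},{"claw":1,"translation":[1.0,0.05,0.23],"turn":-1.0},{"claw":1,"translation":[1.0,0.05,0.23],"turn":-1.0},{"claw":1,"translation":[1.0,0.05,0.23],"turn":-1.0}]}}

```text
time: 1.35
tcp_pos: [387.4, -340.6, 140.3]
tool_rot: [0.792, 0.611, -0.0, 0.001]
contact_force: [-0.2, -0.3, 0.0]
gripper_width: 0.999
gripper_force: 0.0
```

>>> {"api": "apply_moves", "payload": {"commands": [{"claw":1,"translation":[0.48,0.31,0.13],"turn":-0.58},{"claw":1,"translation":[0.48,0.31,0.13],"turn":-0.58},{"claw":1,"translation":[0.48,0.31,0.13],"turn":-0.58},{"claw":1,"translation":[0.48,0.31,0.13],"turn":-0.58},{"claw":1,"translation":[0.48,0.31,0.13],"turn":-0.58}]}}

```text
time: 1.98
tcp_pos: [450.4, -282.2, 120.9]
tool_rot: [0.69, 0.724, -0.0, 0.0]
contact_force: [0.5, 0.0, 0.1]
gripper_width: 1.0
gripper_force: 0.0
```

```bash
python3 - <<'E'
from plan import *
from cell import camera
from h import *
show()
c=camera("top");cv2.imwrite("pics/top1.png",c["img"][200:300,320:440,::-1].repeat(4,0).repeat(4,1))
plan([(452.3,-280.9,16,93)])
E
```

```text
1.975 [ 450.4 -282.2  120.9] 92.69 F [0.5 0.  0.1] M [-0.05 -0.07 -0.06] w 1.0 0.0 q [-0.69  0.28  1.74 -0.    1.12 -0.74]
[0.007, 0.013, 0.699] -0.01 -> [ 452.4 -280.9   16.1] 93.0
```

View pics/top1.png

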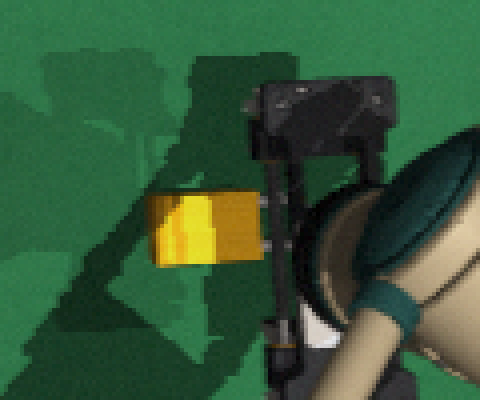

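The close crop shows the gripper straddling the padlock line: padlock at crop (208,228), fingers at rows 130 and 340, parallax as expected. I'll descend and grip.

>>> {"api": "apply_moves", "payload": {"commands": [{"claw":1,"translation":[0.007,0.013,0.3],"turn":-0.01},{"claw":1,"translation":[0.007,0.013,0.6],"turn":-0.01},{"claw":1,"translation":[0.007,0.013,0.69],"turn":-0.01},{"claw":1,"translation":[0.007,0.013,0.7],"turn":-0.01},{"claw":1,"translation":[0.007,0.013,0.7],"turn":-0.01}]}}

```text
time: 2.65
tcp_pos: [454.0, -280.8, 16.8]
tool_rot: [0.688, 0.726, 0.0, 0.001]
contact_force: [1.4, 1.3, 0.3]
gripper_width: 1.0
gripper_force: 0.0
```

>>> {"api": "apply_moves", "payload": {"commands": [{"claw":-1,"translation":[0,0,0],"turn":0},{"claw":-1,"translation":[0,0,0],"turn":0},{"claw":-1,"translation":[0,0,0],"turn":0},{"claw":-1,"translation":[0,0,0],"turn":0},{"claw":-1,"translation":[0,0,0],"turn":0}], "squeeze": 55}}

```text
time: 3.28
tcp_pos: [452.9, -279.7, 15.5]
tool_rot: [0.687, 0.726, -0.0, -0.0]
contact_force: [-3.5, -0.6, 0.5]
gripper_width: 0.508
gripper_force: 0.5
```

```bash
python3 -c "
from plan import *
from cell import camera
from h import *
show()
c=camera('top');m=brass(c,(320,230,420,290));v,u=np.nonzero(m);print(rect(ray(c,np.c_[u,v],28)))
print('gap mm',get_state()['gripper_width']*94)"
```

```text
3.275 [ 452.9 -279.7   15.5] 93.17 F [-3.5 -0.6  0.5] M [-0.2   0.17 -0.03] w 0.508 0.5 q [-0.68  0.4   1.87 -0.    0.87 -0.74]
((450.59747314453125, -257.6620788574219), (49.97270584106445, 44.63617706298828), 88.80062103271484)
gap mm 43.215020724693474
```

>>> {"api": "apply_moves", "payload": {"commands": [{"claw":-1,"translation":[0,0,0],"turn":0},{"claw":-1,"translation":[0,0,0],"turn":0},{"claw":-1,"translation":[0,0,0],"turn":0}]}}

```text
time: 3.7
tcp_pos: [452.4, -279.7, 15.4]
tool_rot: [0.687, 0.726, -0.0, -0.0]
contact_force: [-4.1, -1.7, 1.8]
gripper_width: 0.462
gripper_force: 55.0
```

>>> {"api": "apply_moves", "payload": {"commands": [{"claw":-1,"translation":[0,0,-0.2],"turn":0},{"claw":-1,"translation":[0,0,-0.4],"turn":0},{"claw":-1,"translation":[0,0,-0.7],"turn":0},{"claw":-1,"translation":[0,0,-1],"turn":0},{"claw":-1,"translation":[0,0,-1],"turn":0}]}}

```text
time: 4.32
tcp_pos: [455.6, -281.1, 168.6]
tool_rot: [0.687, 0.726, 0.001, 0.004]
contact_force: [-0.8, -0.3, -2.9]
gripper_width: 0.46
gripper_force: 55.0
```

```bash
python3 -c "
from plan import *
show()
plan([(575.7,8.3,190,99.7)])"
```

```text
4.325 [ 455.6 -281.1  168.6] 93.15 F [-0.8 -0.3 -2.9] M [-0.09 -0.1   0.06] w 0.46 55.0 q [-0.68  0.24  1.67  0.    1.22 -0.74]
[1.0, 0.481, -0.076] -0.218 -> [ 519.4 -127.4  180. ] 99.7
[0.828, 0.522, -0.066] -0.0 -> [575.7   8.2 189.9] 99.7
```

>>> {"api": "apply_moves", "payload": {"commands": [{"claw":-1,"translation":[0.25,0.12,-0.04],"turn":-0.05},{"claw":-1,"translation":[0.5,0.24,-0.08],"turn":-0.11},{"claw":-1,"translation":[0.75,0.36,-0.1],"turn":-0.17},{"claw":-1,"translation":[1.0,0.48,-0.1],"turn":-0.22},{"claw":-1,"translation":[1.0,0.48,-0.1],"turn":-0.22}]}}

```text
time: 4.95
tcp_pos: [516.5, -122.8, 178.3]
tool_rot: [0.643, 0.766, 0.0, -0.002]
contact_force: [-1.0, -1.3, -2.4]
gripper_width: 0.459
gripper_force: 55.0
```

>>> {"api": "apply_moves", "payload": {"commands": [{"claw":-1,"translation":[0.2,0.13,-0.03],"turn":0},{"claw":-1,"translation":[0.4,0.26,-0.06],"turn":0},{"claw":-1,"translation":[0.6,0.4,-0.06],"turn":0},{"claw":-1,"translation":[0.8,0.5,-0.06],"turn":0},{"claw":-1,"translation":[0.83,0.52,-0.06],"turn":0}]}}

```text
time: 5.58
tcp_pos: [572.0, 11.0, 187.6]
tool_rot: [0.644, 0.765, -0.001, -0.001]
contact_force: [-0.6, -0.1, -2.4]
gripper_width: 0.463
gripper_force: 55.0
```

>>> {"api": "apply_moves", "payload": {"commands": [{"claw":-1,"translation":[0,0,0],"turn":0},{"claw":-1,"translation":[0,0,0],"turn":0},{"claw":-1,"translation":[0,0,0],"turn":0}]}}

```text
time: 5.95
tcp_pos: [572.1, 8.9, 189.4]
tool_rot: [0.645, 0.764, -0.0, 0.0]
contact_force: [-0.3, 0.5, -3.2]
gripper_width: 0.461
gripper_force: 55.0
```

```bash
python3 - <<'E'
from plan import *
from cell import camera
from h import *
show()
c=camera("scene");cv2.imwrite("pics/s2.png",c["img"][90:260,200:400,::-1].repeat(3,0).repeat(3,1))
t=camera("top");m=brass(t,(200,100,350,290));v,u=np.nonzero(m);print(rect(ray(t,np.c_[u,v],get_state()["tcp_pos"][2]+12)))
plan([(575.7,8.3,145,99.7)])
E
```

```text
5.95 [572.1   8.9 189.4] 99.68 F [-0.3  0.5 -3.2] M [-0.14 -0.11  0.  ] w 0.461 55.0 q [-0.11  0.29  1.55 -0.    1.3  -0.27]
((528.8621215820312, 0.04032135009765625), (1.1167997121810913, 64.35334014892578), 9.386618614196777)
[-0.01, 0.022, 0.297] 0.0 -> [575.8   8.3 145. ] 99.7
```

View pics/s2.png

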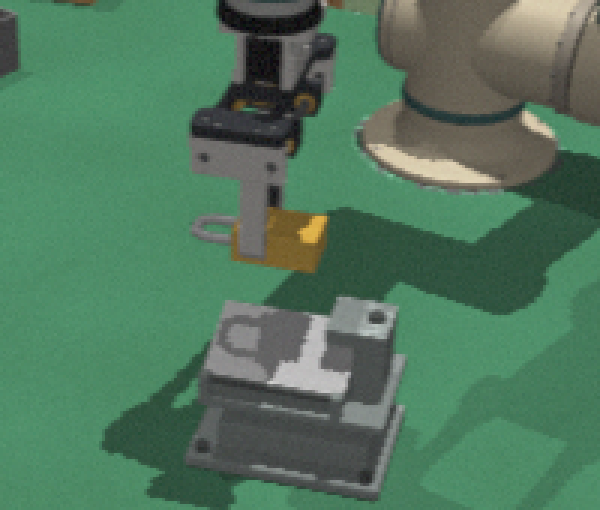

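The padlock is held flat and square at crop (280,240), with its shackle away from the jaw and above the plate.

>>> {"api": "apply_moves", "payload": {"commands": [{"claw":-1,"translation":[-0.01,0.022,0.1],"turn":0},{"claw":-1,"translation":[-0.01,0.022,0.2],"turn":0},{"claw":-1,"translation":[-0.01,0.022,0.3],"turn":0},{"claw":-1,"translation":[-0.01,0.022,0.33],"turn":0},{"claw":-1,"translation":[-0.01,0.022,0.33],"turn":0}]}}

```text
time: 6.68
tcp_pos: [575.6, 9.1, 139.4]
tool_rot: [0.644, 0.765, -0.0, -0.0]
contact_force: [-0.2, 0.2, -2.1]
gripper_width: 0.463
gripper_force: 55.0
```

>>> {"api": "apply_moves", "payload": {"commands": [{"claw":-1,"translation":[0,0,0.02],"turn":0},{"claw":-1,"translation":[0,0,0.04],"turn":0},{"claw":-1,"translation":[0,0,0.06],"turn":0},{"claw":-1,"translation":[0,0,0.07],"turn":0},{"claw":-1,"translation":[0,0,0.07],"turn":0}]}}

```text
time: 7.3
tcp_pos: [575.8, 9.0, 129.3]
tool_rot: [0.644, 0.765, -0.0, -0.0]
contact_force: [0.6, -1.2, -2.0]
gripper_width: 0.46
gripper_force: 55.0
```

```bash
python3 -c "
from plan import *
show()"
```

```text
7.3 [575.8   9.  129.3] 99.76 F [ 0.6 -1.2 -2. ] M [-0.01 -0.06 -0.01] w 0.46 55.0 q [-0.11  0.34  1.64 -0.    1.17 -0.28]
```

Lower about 4 mm at a time, watching the force.

>>> {"api": "apply_moves", "payload": {"commands": [{"claw":-1,"translation":[0,0,0.01],"turn":0},{"claw":-1,"translation":[0,0,0.02],"turn":0},{"claw":-1,"translation":[0,0,0.03],"turn":0},{"claw":-1,"translation":[0,0,0.04],"turn":0},{"claw":-1,"translation":[0,0,0.04],"turn":0}]}}

```text
time: 7.92
tcp_pos: [575.8, 9.0, 123.6]
tool_rot: [0.644, 0.765, -0.0, 0.0]
contact_force: [-0.8, 0.3, 1.0]
gripper_width: 0.462
gripper_force: 55.0
```

>>> {"api": "apply_moves", "payload": {"commands": [{"claw":-1,"translation":[0,0,0.01],"turn":0},{"claw":-1,"translation":[0,0,0.02],"turn":0},{"claw":-1,"translation":[0,0,0.03],"turn":0},{"claw":-1,"translation":[0,0,0.03],"turn":0}]}}

```text
time: 8.43
tcp_pos: [575.7, 9.0, 118.8]
tool_rot: [0.644, 0.765, -0.0, -0.0]
contact_force: [-1.5, -0.4, 1.0]
gripper_width: 0.465
gripper_force: 55.0
```

```bash
python3 -c "
from plan import *
show()"
```

```text
8.425 [575.7   9.  118.8] 99.76 F [-1.5 -0.4  1. ] M [-0.12  0.28 -0.04] w 0.465 55.0 q [-0.11  0.34  1.65 -0.    1.15 -0.28]
```

>>> {"api": "apply_moves", "payload": {"commands": [{"claw":-1,"translation":[0,0,0.015],"turn":0},{"claw":-1,"translation":[0,0,0.03],"turn":0},{"claw":-1,"translation":[0,0,0.045],"turn":0},{"claw":-1,"translation":[0,0,0.06],"turn":0},{"claw":-1,"translation":[0,0,0.06],"turn":0}]}}

```text
time: 9.05
tcp_pos: [575.5, 9.0, 109.6]
tool_rot: [0.644, 0.765, -0.0, -0.0]
contact_force: [-3.7, -0.7, 2.0]
gripper_width: 0.463
gripper_force: 55.0
```

>>> {"api": "apply_moves", "payload": {"commands": [{"claw":-1,"translation":[0,0,0.007],"turn":0},{"claw":-1,"translation":[0,0,0.013],"turn":0},{"claw":-1,"translation":[0,0,0.013],"turn":0}]}}

```text
time: 9.43
tcp_pos: [575.7, 9.0, 107.9]
tool_rot: [0.644, 0.765, -0.0, -0.0]
contact_force: [-3.1, -0.9, 1.5]
gripper_width: 0.471
gripper_force: 55.0
```

```bash
python3 -c "
from plan import *
show()"
```

```text
9.425 [575.7   9.  107.9] 99.76 F [-3.1 -0.9  1.5] M [-0.14  0.56  0.05] w 0.471 55.0 q [-0.11  0.35  1.67 -0.    1.12 -0.28]
```

>>> {"api": "apply_moves", "payload": {"commands": [{"claw":-1,"translation":[0,0,0.007],"turn":0},{"claw":-1,"translation":[0,0,0.013],"turn":0},{"claw":-1,"translation":[0,0,0.013],"turn":0}]}}

```text
time: 9.8
tcp_pos: [575.8, 9.0, 105.9]
tool_rot: [0.644, 0.765, -0.0, -0.0]
contact_force: [-2.0, 0.1, 2.5]
gripper_width: 0.465
gripper_force: 55.0
```

>>> {"api": "apply_moves", "payload": {"commands": [{"claw":-1,"translation":[0,0,0.007],"turn":0},{"claw":-1,"translation":[0,0,0.007],"turn":0},{"claw":-1,"translation":[0,0,0.007],"turn":0}]}}

```text
time: 10.18
tcp_pos: [575.9, 9.1, 105.0]
tool_rot: [0.644, 0.765, -0.0, 0.0]
contact_force: [-2.7, -1.3, 2.2]
gripper_width: 0.463
gripper_force: 55.0
```

```bash
python3 -c "
from plan import *
show()"
```

```text
10.175 [575.9   9.1 105. ] 99.76 F [-2.7 -1.3  2.2] M [-0.05  0.58  0.05] w 0.463 55.0 q [-0.11  0.36  1.67 -0.    1.12 -0.28]
```

>>> {"api": "apply_moves", "payload": {"commands": [{"claw":-1,"translation":[0,0,0.007],"turn":0},{"claw":-1,"translation":[0,0,0.007],"turn":0},{"claw":-1,"translation":[0,0,0.007],"turn":0}]}}

```text
time: 10.55
tcp_pos: [575.8, 9.1, 103.9]
tool_rot: [0.644, 0.765, -0.0, -0.0]
contact_force: [-2.9, -0.2, 2.3]
gripper_width: 0.463
gripper_force: 55.0
```

>>> {"api": "apply_moves", "payload": {"commands": [{"claw":-1,"translation":[0,0,0.006],"turn":0},{"claw":-1,"translation":[0,0,0.006],"turn":0},{"claw":-1,"translation":[0,0,0.006],"turn":0}]}}

```text
time: 10.92
tcp_pos: [575.8, 9.0, 103.0]
tool_rot: [0.644, 0.765, -0.0, -0.0]
contact_force: [-3.0, -0.2, 2.2]
gripper_width: 0.461
gripper_force: 55.0
```

```bash
python3 -c "
from plan import *
show()"
```

```text
10.925 [575.8   9.  103. ] 99.76 F [-3.  -0.2  2.2] M [-0.12  0.66  0.04] w 0.461 55.0 q [-0.11  0.36  1.67 -0.    1.11 -0.28]
```

>>> {"api": "apply_moves", "payload": {"commands": [{"claw":-1,"translation":[0,0,0.006],"turn":0},{"claw":-1,"translation":[0,0,0.006],"turn":0},{"claw":-1,"translation":[0,0,0.006],"turn":0}]}}

```text
time: 11.3
tcp_pos: [575.8, 9.0, 102.1]
tool_rot: [0.644, 0.765, -0.0, -0.0]
contact_force: [-3.1, -0.1, 2.9]
gripper_width: 0.466
gripper_force: 55.0
```

```bash
python3 -c "
from plan import *
from cell import camera
from h import *
show()
c=camera('scene');cv2.imwrite('pics/s3.png',c['img'][120:260,220:380,::-1].repeat(4,0).repeat(4,1))"
```

```text
11.3 [575.8   9.  102.1] 99.76 F [-3.1 -0.1  2.9] M [-0.09  0.66  0.08] w 0.466 55.0 q [-0.11  0.36  1.67 -0.    1.11 -0.28]
```

View pics/s3.png

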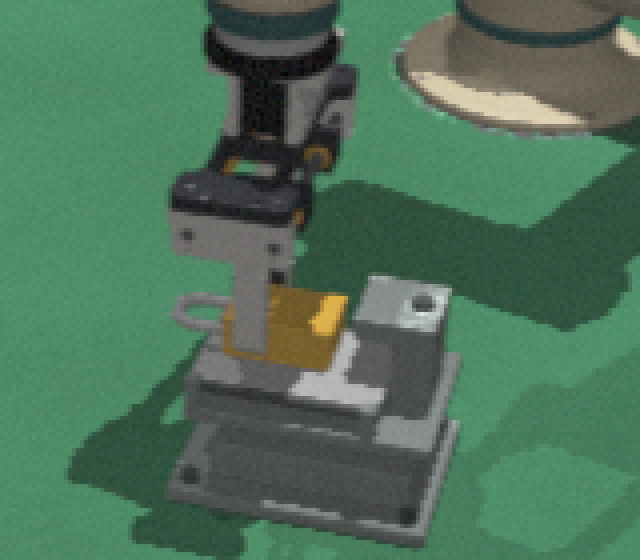

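The padlock at crop (285,330) lies on the almost level plate, with a clear gap to the jaw (front face at about x=360). I'll go on feeling for the stop.

>>> {"api": "apply_moves", "payload": {"commands": [{"claw":-1,"translation":[0,0,0.006],"turn":0},{"claw":-1,"translation":[0,0,0.006],"turn":0},{"claw":-1,"translation":[0,0,0.006],"turn":0}]}}

```text
time: 11.72
tcp_pos: [575.9, 9.0, 101.7]
tool_rot: [0.644, 0.765, 0.0, 0.0]
contact_force: [-4.4, 0.7, 5.5]
gripper_width: 0.463
gripper_force: 55.0
```

```bash
python3 -c "
from plan import *
show()"
```

```text
11.725 [575.9   9.  101.7] 99.76 F [-4.4  0.7  5.5] M [-0.1   0.77  0.  ] w 0.463 55.0 q [-0.11  0.36  1.67 -0.    1.11 -0.28]
```

The stop is felt: z barely moved and the force rose to about 8 N. Now I'll slide along tool x.

>>> {"api": "apply_moves", "payload": {"commands": [{"claw":-1,"translation":[0.02,0,0],"turn":0},{"claw":-1,"translation":[0.04,0,0],"turn":0},{"claw":-1,"translation":[0.06,0,0],"turn":0},{"claw":-1,"translation":[0.07,0,0],"turn":0},{"claw":-1,"translation":[0.07,0,0],"turn":0}]}}

```text
time: 12.35
tcp_pos: [575.6, 19.3, 101.8]
tool_rot: [0.644, 0.765, 0.001, 0.001]
contact_force: [1.9, -3.3, 2.7]
gripper_width: 0.459
gripper_force: 55.0
```

```bash
python3 -c "
from plan import *
show()"
```

```text
12.35 [575.6  19.3 101.8] 99.76 F [ 1.9 -3.3  2.7] M [-0.73 -0.52  0.02] w 0.459 55.0 q [-0.09  0.36  1.68 -0.    1.1  -0.26]
```

>>> {"api": "apply_moves", "payload": {"commands": [{"claw":-1,"translation":[0.01,0,0.003],"turn":0},{"claw":-1,"translation":[0.03,0,0.003],"turn":0},{"claw":-1,"translation":[0.05,0,0.003],"turn":0},{"claw":-1,"translation":[0.06,0,0.003],"turn":0},{"claw":-1,"translation":[0.06,0,0.003],"turn":0}]}}

```text
time: 12.98
tcp_pos: [573.7, 27.4, 101.7]
tool_rot: [0.644, 0.765, 0.0, 0.002]
contact_force: [2.0, -6.8, 6.7]
gripper_width: 0.466
gripper_force: 55.0
```

```bash
python3 -c "
from plan import *
show()"
```

```text
12.975 [573.7  27.4 101.7] 99.78 F [ 2.  -6.8  6.7] M [-0.99 -0.24  0.12] w 0.466 55.0 q [-0.07  0.36  1.68 -0.    1.1  -0.24]
```

>>> {"api": "apply_moves", "payload": {"commands": [{"claw":-1,"translation":[0.015,0,0],"turn":0},{"claw":-1,"translation":[0.03,0,0],"turn":0},{"claw":-1,"translation":[0.045,0,0],"turn":0},{"claw":-1,"translation":[0.06,0,0],"turn":0},{"claw":-1,"translation":[0.06,0,0],"turn":0}]}}

```text
time: 13.6
tcp_pos: [572.0, 36.2, 101.7]
tool_rot: [0.644, 0.765, 0.0, 0.001]
contact_force: [1.9, -5.1, 6.3]
gripper_width: 0.464
gripper_force: 55.0
```

```bash
python3 -c "
from plan import *
show()"
```

```text
13.6 [572.   36.2 101.7] 99.78 F [ 1.9 -5.1  6.3] M [-1.01 -0.2   0.11] w 0.464 55.0 q [-0.06  0.36  1.68 -0.    1.1  -0.23]
```

>>> {"api": "apply_moves", "payload": {"commands": [{"claw":-1,"translation":[0.015,0,0],"turn":0},{"claw":-1,"translation":[0.03,0,0],"turn":0},{"claw":-1,"translation":[0.04,0,0],"turn":0},{"claw":-1,"translation":[0.04,0,0],"turn":0}]}}

```text
time: 14.1
tcp_pos: [571.0, 42.1, 101.7]
tool_rot: [0.644, 0.765, -0.0, 0.002]
contact_force: [2.2, -5.8, 7.2]
gripper_width: 0.461
gripper_force: 55.0
```

>>> {"api": "apply_moves", "payload": {"commands": [{"claw":-1,"translation":[0.007,0,0],"turn":0},{"claw":-1,"translation":[0.01,0,0],"turn":0},{"claw":-1,"translation":[0.01,0,0],"turn":0}]}}

```text
time: 14.48
tcp_pos: [570.8, 43.3, 101.7]
tool_rot: [0.644, 0.765, -0.0, 0.002]
contact_force: [1.5, -6.3, 6.7]
gripper_width: 0.463
gripper_force: 55.0
```

```bash
python3 -c "
from plan import *
show()"
```

```text
14.475 [570.8  43.3 101.7] 99.78 F [ 1.5 -6.3  6.7] M [-1.15 -0.25  0.02] w 0.463 55.0 q [-0.04  0.35  1.68 -0.    1.1  -0.21]
```

>>> {"api": "apply_moves", "payload": {"commands": [{"claw":-1,"translation":[0.007,0,0],"turn":0},{"claw":-1,"translation":[0.007,0,0],"turn":0},{"claw":-1,"translation":[0.007,0,0],"turn":0}]}}

```text
time: 14.85
tcp_pos: [570.6, 44.4, 101.7]
tool_rot: [0.644, 0.765, -0.0, 0.002]
contact_force: [1.7, -6.3, 7.4]
gripper_width: 0.458
gripper_force: 55.0
```

>>> {"api": "apply_moves", "payload": {"commands": [{"claw":-1,"translation":[0.007,0,0],"turn":0},{"claw":-1,"translation":[0.007,0,0],"turn":0},{"claw":-1,"translation":[0.007,0,0],"turn":0}]}}

```text
time: 15.22
tcp_pos: [570.4, 45.5, 101.7]
tool_rot: [0.644, 0.765, -0.0, 0.002]
contact_force: [0.7, -6.1, 7.7]
gripper_width: 0.462
gripper_force: 55.0
```

```bash
python3 -c "
from plan import *
show()"
```

```text
15.225 [570.4  45.5 101.7] 99.78 F [ 0.7 -6.1  7.7] M [-1.14 -0.26  0.09] w 0.462 55.0 q [-0.04  0.35  1.68 -0.    1.1  -0.21]
```

Travel is 37 mm and the drag is unchanged, so I'll keep feeling.

>>> {"api": "apply_moves", "payload": {"commands": [{"claw":-1,"translation":[0.007,0,0],"turn":0},{"claw":-1,"translation":[0.007,0,0],"turn":0},{"claw":-1,"translation":[0.007,0,0],"turn":0}]}}

```text
time: 15.6
tcp_pos: [570.4, 45.6, 101.7]
tool_rot: [0.644, 0.765, -0.001, 0.002]
contact_force: [1.4, -8.6, 8.0]
gripper_width: 0.462
gripper_force: 55.0
```

```bash
python3 -c "
from plan import *
show()"
```

```text
15.6 [570.4  45.6 101.7] 99.8 F [ 1.4 -8.6  8. ] M [-1.44 -0.3   0.13] w 0.462 55.0 q [-0.04  0.35  1.68 -0.    1.1  -0.21]
```

The end stop is felt. One small confirming push.

>>> {"api": "apply_moves", "payload": {"commands": [{"claw":-1,"translation":[0.006,0,0],"turn":0},{"claw":-1,"translation":[0.006,0,0],"turn":0},{"claw":-1,"translation":[0.006,0,0],"turn":0}]}}

```text
time: 15.98
tcp_pos: [570.4, 45.6, 101.8]
tool_rot: [0.644, 0.765, -0.001, 0.003]
contact_force: [2.8, -11.3, 7.3]
gripper_width: 0.463
gripper_force: 55.0
```

```bash
python3 -c "
from plan import *
show()"
```

```text
15.975 [570.4  45.6 101.8] 99.81 F [  2.8 -11.3   7.3] M [-1.77 -0.31 -0.01] w 0.463 55.0 q [-0.04  0.35  1.68 -0.01  1.1  -0.21]
```

Fully home. I'll ease the load, open part way, then lift off straight up.

>>> {"api": "apply_moves", "payload": {"commands": [{"claw":-1,"translation":[-0.002,0,-0.006],"turn":0},{"claw":-1,"translation":[-0.002,0,-0.01],"turn":0},{"claw":-1,"translation":[-0.002,0,-0.01],"turn":0}]}}

```text
time: 16.35
tcp_pos: [570.3, 45.6, 101.9]
tool_rot: [0.644, 0.765, -0.001, 0.002]
contact_force: [3.7, -8.4, -0.3]
gripper_width: 0.463
gripper_force: 55.0
```

>>> {"api": "apply_moves", "payload": {"commands": [{"claw":-0.02,"translation":[0,0,0],"turn":0},{"claw":0.05,"translation":[0,0,0],"turn":0},{"claw":0.15,"translation":[0,0,0],"turn":0},{"claw":0.25,"translation":[0,0,0],"turn":0},{"claw":0.25,"translation":[0,0,0],"turn":0}]}}

```text
time: 16.98
tcp_pos: [568.8, 48.5, 102.2]
tool_rot: [0.644, 0.765, -0.0, -0.0]
contact_force: [0.1, -0.8, 0.1]
gripper_width: 0.624
gripper_force: 0.0
```

```bash
python3 -c "
from plan import *
from cell import camera
from h import *
show()
c=camera('scene');cv2.imwrite('pics/s4.png',c['img'][120:260,220:380,::-1].repeat(4,0).repeat(4,1))"
```

```text
16.975 [568.8  48.5 102.2] 99.77 F [ 0.1 -0.8  0.1] M [-0.02 -0.13  0.  ] w 0.624 0.0 q [-0.04  0.35  1.68  0.    1.11 -0.21]
```

View pics/s4.png

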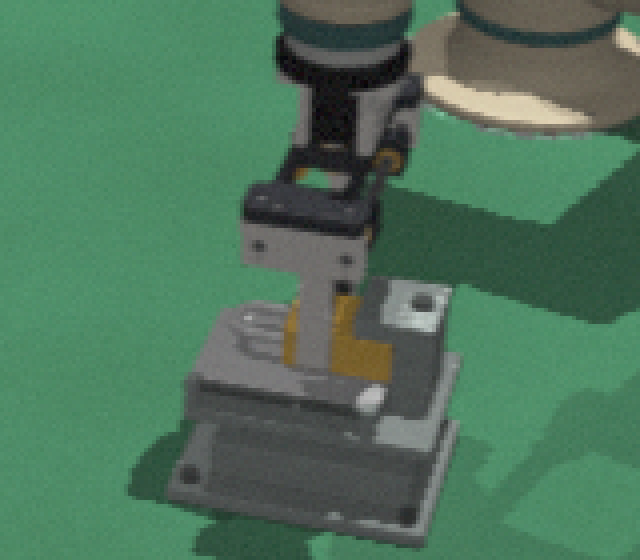

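The padlock, at crop (335,340), is under the jaw against the stop, with the plate level and the fingers free. I'll lift off now.

>>> {"api": "apply_moves", "payload": {"commands": [{"claw":0.25,"translation":[-0.02,0,-0.08],"turn":0},{"claw":0.25,"translation":[-0.02,0,-0.2],"turn":0},{"claw":0.25,"translation":[-0.02,0,-0.5],"turn":0},{"claw":0.25,"translation":[-0.02,0,-0.9],"turn":0},{"claw":0.25,"translation":[-0.02,0,-1.0],"turn":0}]}}

```text
time: 17.65
tcp_pos: [571.9, 45.1, 257.7]
tool_rot: [0.644, 0.765, 0.003, 0.004]
contact_force: [-0.0, -0.1, -0.4]
gripper_width: 0.627
gripper_force: 0.0
```

>>> {"api": "apply_moves", "payload": {"commands": [{"claw":0.25,"translation":[-1,0,-0.3],"turn":0},{"claw":0.25,"translation":[-1,0,-0.3],"turn":0},{"claw":0.25,"translation":[-1,0,-0.3],"turn":0},{"claw":0.25,"translation":[-1,0,-0.3],"turn":0},{"claw":0.25,"translation":[-1,0,-0.3],"turn":0}]}}

```text
time: 18.27
tcp_pos: [594.4, -101.8, 296.6]
tool_rot: [0.644, 0.765, -0.0, -0.001]
contact_force: [-0.0, 0.5, -0.5]
gripper_width: 0.628
gripper_force: 0.0
```

>>> {"api": "apply_moves", "payload": {"commands": [{"claw":0.25,"translation":[-1,0,0],"turn":0},{"claw":0.25,"translation":[-1,0,0],"turn":0},{"claw":0.25,"translation":[-1,0,0],"turn":0},{"claw":0.25,"translation":[-1,0,0],"turn":0},{"claw":0.25,"translation":[-1,0,0],"turn":0}]}}

```text
time: 18.9
tcp_pos: [620.3, -248.0, 297.4]
tool_rot: [0.644, 0.765, 0.0, -0.001]
contact_force: [0.2, 1.2, -0.2]
gripper_width: 0.626
gripper_force: 0.0
```

```bash
python3 - <<'E'
from plan import *
from cell import camera
from h import *
show()
c=camera("top");W=cloud(c);m=brass(c,(200,170,300,250));v,u=np.nonzero(m);P=W[v,u];P=P[P[:,2]>100]
a=np.radians(9.7);M=np.array([[np.cos(a),np.sin(a)],[-np.sin(a),np.cos(a)]])
r=rect(ray(c,np.c_[u,v],np.median(P[:,2])));print(len(u),np.percentile(P[:,2],[5,50,95]),r)
B=(cv2.boxPoints(r)-[571.9,48.2])@M.T;print(B.round(1))
cv2.imwrite("pics/t5.png",c["img"][170:250,195:295,::-1].repeat(5,0).repeat(5,1))
E
```

```text
18.9 [ 620.3 -248.   297.4] 99.86 F [ 0.2  1.2 -0.2] M [-0.01 -0.08  0.02] w 0.626 0.0 q [-0.49  0.39  1.13  0.    1.62 -0.66]
356 [112.36471513 116.0491274  119.96488275] ((571.142333984375, 46.922279357910156), (44.52061462402344, 42.210445404052734), 8.922090530395508)
[[-22.9  20.3]
 [-23.5 -21.9]
 [ 21.  -22.5]
 [ 21.6  19.7]]
```

View pics/t5.png

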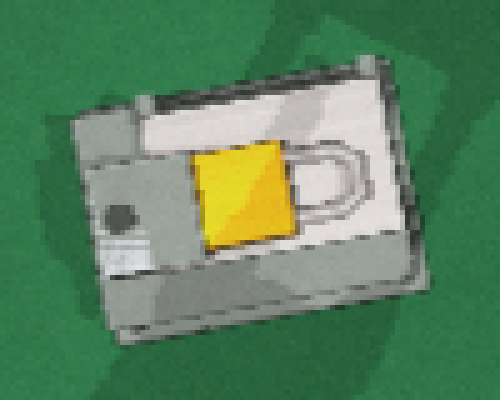

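The padlock shows 42 mm from jaw edge to rear end, and 42 mm is expected when fully home. It is level, square within 1° and about 2 mm off the jaw's line, so I'm handing in.

```bash
python3 -c "
from cell import *
print(finish_job())"
```

```text
the job is handed in; nothing more can be done
None
```

The padlock is clamped in the fixture: level on the plate, under the jaw and against the end stop, released and held by the spring. I handed the job in at about 19 s; hand-in returned no verdict.

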